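# Get the stapler out from behind the desk things

## Task

The stapler is hemmed in on the desk tray by the flask, the pen pot and the small carton. First stand all three of them upright on the grey side mat, without shifting the stapler; then lay the stapler upright on its base in the middle of the clipboard's paper, lengthwise along the board, while the three wait on the mat; and only then put each of the three back upright in the very place on the tray where it stood at the start, the carton square with the tray again. Do not knock anything over and leave the mug and the roll of tape alone.

Things in the scene. Friction and masses are not known exactly. Their poses are not given: they have to be found in the camera images.
- tray: Shallow wooden desk tray, fixed, 250 (x) x 240 (y) mm, floor 6 mm, rim 8 mm wide, 14 mm high. Origin: centre of underside. On it three flat 84 mm cork squares centred at tray x, y = (-62, 48), (-62, -48), (62, 0) mm: one tall thing stands near the middle of each, which one varies. The stapler lies between them, its length along the tray's y, 8 to 25 mm from them
- flask: Insulated steel drinking flask with a black lid, upright, round: body 62 mm in diameter and 132 mm high, lid 52 mm in diameter up to 155 mm. About 0.3 kg. Origin: centre of its underside, z up its axis
- pot: Empty dark steel pen pot, an open round cup 64 mm in outer diameter and 100 mm high, wall 3 mm. About 0.18 kg. Origin: centre of its underside, z up its axis
- carton: Small brown cardboard carton standing upright with a paper strip of tape over its top: 50 mm (its x) x 74 mm (its y) x 120 mm high. About 0.25 kg. It starts with its x along the tray's x. Origin: centre of its underside
- stapler: Black desk stapler resting on its base, 130 mm long (its x), base 36 mm wide (its y) and 8 mm high; the arm above is 28 mm wide, its top 42 to 50 mm above the base's underside, and can be gripped across y at its middle from 20 to 45 mm up. The arm does not move. About 0.22 kg. Origin: centre of its underside
- mat: Grey felt side mat, fixed, 280 (its x) x 160 (its y) x 4 mm; to the left or right of the tray, the clipboard being on the other side. Empty at the start. Origin: centre of the underside
- clipboard: Black clipboard, fixed, 250 (its x) x 170 (its y) mm, with white paper 200 x 150 mm on it, the paper's top 6 mm above the table; a metal clip up to 14 mm high spans the end beyond +104 mm along its x. Origin: centre of the underside, under the middle of the paper
- mug: White coffee mug, loose, 78 mm in diameter, 90 mm high, beyond the tray. Not to be disturbed. Origin: centre of its underside
- tape: Roll of brown packing tape lying flat, loose, 100 mm in diameter, 48 mm high, beyond the tray. Not to be disturbed. Origin: centre of its underside
Things that resemble listed ones, but are neither listed nor needed, are in the scene too. Several things have the shape of the carton; the one meant has the colours described above.

How it is judged:
By the outcome, as a careful person would: the job done as asked, in the order asked, and still so for the second after the job is handed in, with the robot touching nothing.
It also fails if it takes over 144 s, if anything falls off the work surface, if the arm or the gripper's body presses on something with over 40 N, if the wrist force passes 120 N, or if a joint passes its speed limit or range.

## Robot

A 7-joint arm with a two-finger parallel gripper is mounted at the origin on the work surface. World frame = base frame: x ahead of the robot, y to its left, z up, the work surface at z = 0. Lengths are in m, angles in rad, forces in N, time in s.
With the tool pointing down it reaches from about 0.35 to 0.9 m from the base axis. Payload 19.9 kg.
Tool frame: the origin (TCP) lies at the very end of the fingers, on their centre line; the grasp point (between the pads) lies arm.grasp_offset behind it (arm.grasp_offset is the distance from the TCP to the grasp point, in m); z points along the fingers, y is the line along which they close (so a half turn about z gives the same grasp; the last joint's range is limited). The gripper opens to 94 mm and grips with 3 to 60 N. Pads are 16 mm wide; open, the fingers measure 119 mm over their backs; the gripper's body (75 mm by 177 mm) begins 78 mm behind the grasp point.
Start: joints at [1.306, 0.417, -0.01, 1.614, 0.005, 1.111, -0.053], TCP at [0.139, -0.609, 0.205] pointing down, gripper open.
Joint ranges: [-2.81, 2.81], [-0.39, 2.02], [-1.27, 1.25], [0.06, 2.57], [-1.19, 4.33], [0.19, 2], [-2.82, 2.82]. Speed limits (rad/s): [1.89, 1.89, 2.39, 2.39, 3.01, 3.01, 3.01].

## Interface

Orientations are given as a rotation vector (axis times angle).
In Python, from workcell import arm, claw, kinematics, imaging, order, nets, get_time_s, get_qpos, get_qvel, get_joint_efforts, get_tcp_pos, get_eef_rot, get_contact_force, get_torque, get_finger_gap, get_finger_force gives the robot as it stands. Calls block until the motion is done:
- arm.move_ptp(position, orientation): joint-space move of the TCP to a pose.
- arm.movel(position, rotation=None, max_speed=0.15, f_stop=None): straight line of the TCP; rotation=None keeps the orientation; max_speed is the mean speed in m/s. With f_stop (N) it stops when the force on the tool has changed by that much, and returns True; else False.
- arm.move_j(angles): joint-space move.
- claw.release() and claw.close(): open the fingers fully, or close them until they stop; the grip force is fixed at half the most.
- arm.pause(seconds).
- kinematics.inverse_kinematics(position, orientation): joint angles nearest the present ones, or None.
- imaging.capture(name): name is "scene" or "top" or "wrist"; returns a dict with "image" (480x640x3 uint8, red, green, blue), "intrinsics" (3x3 intrinsics, pixels), "rvec" (rotation vector, rad) and "tvec" (3), from world to camera coordinates, as OpenCV has them. Camera axes: x right, y down, z forward; pixel columns grow to the right and rows downward; lengths in m; the calibration is good to about 2 mm. A picture is of the moment at which its call begins. There is no depth.
A pose or a line that the arm cannot do raises arm.IKError and nothing moves.
- order.sign_off(): hands the job in; it is judged then, once.
Trained networks look in a picture, given as the dict that the camera call returned (one of the last four; its "shot" number tells which), for a name from the list of things; names that differ only in an ending like _2 or _b are one class to them, and where a whole thing is asked for, a point or a joint stands for the part that bears it (a point fixed in the world has none). Each returns a list of dicts, best first, with "score" (0 to 1); they miss things now and then, are a little off and sometimes report something else, mostly with a low value. They report only what shows in the picture. A call takes as long as a camera call. They do not tell look-alikes from the thing itself.
- nets.look_for(picture, target): "rect" ([centre column, centre row, width, height] in pixels, round what is visible of it).
- nets.cut_out(picture, target): "mask" (480x640 bool, what is visible of it) and "rect" ([centre column, centre row, width, height] in pixels, round what is visible of it).
Readings, each from a call of its own:
- get_time_s(): time.
- get_qpos(): joint angles.
- get_qvel(): joint speeds.
- get_joint_efforts(): joint torques, N m.
- get_tcp_pos(): TCP position.
- get_eef_rot(): TCP orientation.
- get_contact_force(): force on the tool from outside, world axes, zero at the start.
- get_torque(): the same for the moment, N m.
- get_finger_gap(): finger opening in m.
- get_finger_force(): force on a finger pad.
Only numpy, scipy, OpenCV 4.12 (cv2) and the standard library are available. Lean on these libraries where they do the work, as an engineer would, in place of code of your own. Each camera call takes 0.05 s, during which the arm holds its last target. There are 200 camera calls.

## Working session

There is one attempt and no reset: what is moved stays moved. The work goes in short steps, each a Python script; the robot and the scene stay as the last script left them, time stands still between calls to the robot, and variables do not carry over. Pictures are saved under pics/ and viewed, at most 14 in all, crops included, and the job is handed in when it is done.

```bash
ls; mkdir -p pics
python3 - <<'E'
from workcell import *
import cv2
print(get_time_s(), arm.grasp_offset, get_tcp_pos(), get_eef_rot(), get_finger_gap())
for n in ("top","scene"):
    p=imaging.capture(n); cv2.imwrite(f"pics/{n}0.png",p["image"][:,:,::-1]); print(n,p["intrinsics"].tolist(),p["rvec"],p["tvec"])
    for t in ("tray","flask","pot","carton","stapler","mat","clipboard","mug","tape"):
        for d in nets.look_for(p,t)[:5]: print(t,[round(float(x)) for x in d["rect"]],round(float(d["score"]),2))
E
```

```text
pics
0.0 0.0188 [ 0.1385955  -0.609068    0.20484824] [-3.12077573e+00 -3.50654790e-01  3.43333289e-04] 0.09392833463397107
top [[444.29717770885804, 0.0, 318.83231075499253], [0.0, 444.29717770885804, 241.85012589534503], [0.0, 0.0, 1.0]] [ 2.10631346 -2.16001586  0.18449038] [-0.02966763  0.53884418  0.95065985]
tray [307, 252, 123, 122] 0.75
tray [437, 261, 74, 107] 0.51
flask [281, 266, 34, 34] 0.76
pot [318, 222, 27, 39] 0.88
carton [323, 278, 40, 31] 0.93
carton [495, 355, 64, 40] 0.76
stapler [312, 251, 56, 20] 0.7
mat [151, 284, 80, 122] 0.93
clipboard [439, 260, 73, 106] 0.6
mug [268, 147, 48, 48] 0.56
tape [217, 159, 44, 46] 0.97
scene [[439.54988487016044, 0.0, 313.86022694829506], [0.0, 439.54988487016044, 232.88898034203976], [0.0, 0.0, 1.0]] [ 1.05861182  2.58072446 -0.85711906] [ 0.3865704  -0.27357121  1.1822854 ]
tray [315, 250, 154, 112] 0.62
flask [349, 219, 29, 65] 0.86
pot [285, 235, 36, 50] 0.68
carton [276, 96, 36, 52] 0.87
carton [325, 194, 35, 65] 0.77
carton [235, 167, 120, 75] 0.42
stapler [313, 233, 47, 54] 0.87
mat [467, 335, 155, 151] 0.62
mug [250, 325, 55, 59] 0.93
tape [306, 377, 59, 63] 0.77
tape [311, 229, 46, 58] 0.49
```

View pics/top0.png

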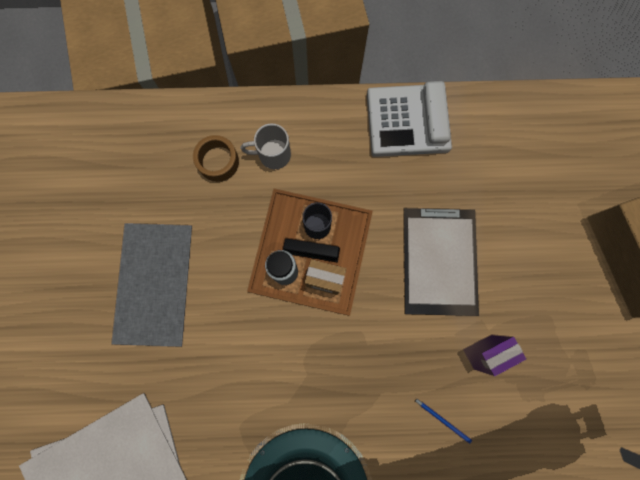

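View pics/scene0.png

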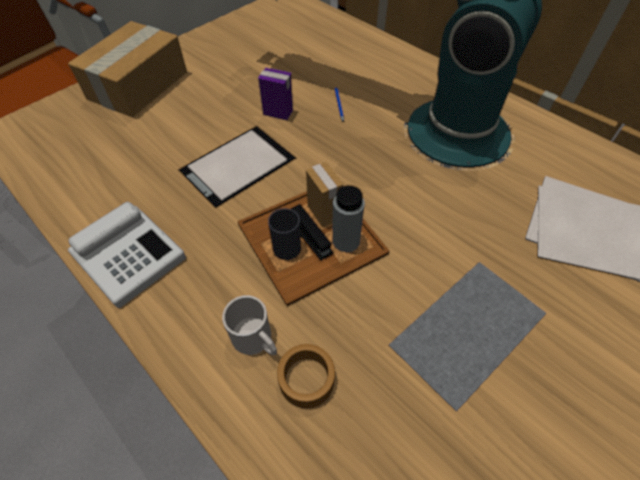

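Both pictures agree. On the tray the flask is at top px (281,266), the pot at (318,222), the stapler at (312,251) and a brown carton with a pale strip at (323,278).

Carton-shaped candidates in the top view:
- **Brown at (323,278):** on the tray, with a paper strip.
- **Purple at (495,355):** wrong colour.
- **Large brown boxes at the picture edges:** wrong size.

The one at (323,278) fits. The mat is to the left of the tray, and the clipboard is to the right with its clip at the far end. Next I fit the known shapes to the network masks and check an enlarged crop.

```bash
cat > h.py <<'E'
from workcell import *
import numpy as np, cv2
from scipy.optimize import minimize
from scipy.spatial.transform import Rotation as R
def box(a,b,z0,z1): return np.array([[x,y,z] for x in(-a/2,a/2) for y in(-b/2,b/2) for z in(z0,z1)])
def cyl(d,z0,z1):
    t=np.linspace(0,2*np.pi,48,endpoint=False); return np.vstack([np.c_[d/2*np.cos(t),d/2*np.sin(t),0*t+z] for z in(z0,z1)])
Z=.006
M={"tray":box(.25,.24,0,.014),"flask":np.vstack([cyl(.062,Z,Z+.132),cyl(.052,Z,Z+.155)]),"pot":cyl(.064,Z,Z+.1),
 "carton":box(.05,.074,Z,Z+.12),"stapler":np.vstack([box(.13,.036,Z,Z+.008),box(.13,.028,Z,Z+.046)]),"mat":box(.28,.16,0,.004),
 "clipboard":box(.25,.17,0,.005),"mug":cyl(.078,0,.09),"tape":cyl(.1,0,.048)}
def proj(p,P): return cv2.projectPoints(np.float64(P),np.float64(p["rvec"]),np.float64(p["tvec"]),p["intrinsics"],None)[0][:,0]
def unproj(p,uv,z):
    Rm=cv2.Rodrigues(np.float64(p["rvec"]))[0]; c=-Rm.T@p["tvec"]; d=Rm.T@np.linalg.inv(p["intrinsics"])@[uv[0],uv[1],1]
    return (c+d*(z-c[2])/d[2])[:2]
def place(n,q,dz=0):
    c,s=np.cos(q[2]),np.sin(q[2]); P=M[n]; return np.c_[q[0]+c*P[:,0]-s*P[:,1],q[1]+s*P[:,0]+c*P[:,1],P[:,2]+dz]
def sil(p,n,q,dz=0):
    m=np.zeros((480,640),np.uint8); h=cv2.convexHull(np.float32(proj(p,place(n,q,dz))))
    cv2.fillConvexPoly(m,np.int32(np.round(h*64)),255,cv2.LINE_AA,6); return m/255.
def fit(p,n,mask,q0,dz=0):
    hull=n in("tray","mat","clipboard")
    m=mask.astype(np.uint8)
    if hull:
        k=np.ones((3,3),np.uint8); m=cv2.morphologyEx(m,cv2.MORPH_OPEN,k)
        pts=cv2.findNonZero(m); cv2.fillConvexPoly(m,cv2.convexHull(pts),1)
    m=cv2.GaussianBlur(m.astype(float),(0,0),1)
    f=lambda v:((cv2.GaussianBlur(sil(p,n,v*[.01,.01,.1],dz),(0,0),1)-m)**2).sum()/m.sum()
    best=None
    rnd=n in("flask","pot","mug","tape")
    for a in ((0,) if rnd else (-.2,.05,.25)):
        v0=(np.array(q0)+[0,0,a])/[.01,.01,.1]
        r=minimize(f,v0,method="Nelder-Mead",options=dict(initial_simplex=v0+np.vstack([np.zeros(3),np.diag([1,1,1.])]),xatol=.01,fatol=1e-5))
        if best is None or r.fun<best.fun: best=r
    return best.x*[.01,.01,.1],best.fun
def rot(yaw): # tool down, tool y (closing line) at angle yaw+90deg from world x
    return (R.from_euler("z",yaw)*R.from_rotvec([np.pi,0,0])).as_rotvec()
E
python3 - <<'E'
from h import *
res={}
for cam in("top","scene"):
    p=imaging.capture(cam); ov=p["image"][:,:,::-1].copy()
    for n,near,q in (("tray",(307,252),-.22),("flask",(281,266),0),("pot",(318,222),0),("carton",(323,278),-.22),("stapler",(312,251),1.35),("mat",(151,284),-.07),("clipboard",(439,260),0),("mug",(272,147),0),("tape",(217,159),0)):
        ds=nets.cut_out(p,n)
        if cam=="top": ref=np.array(near)
        else: ref=proj(p,place(n,res[n])).mean(0)
        ds=[d for d in ds if np.hypot(*(np.array(d["rect"][:2])-ref))<25]
        if not ds: print(cam,n,"none");continue
        d=ds[0]; q0=np.r_[unproj(p,near,M[n][:,2].max()),q] if cam=="top" else res[n]
        q1,e=fit(p,n,d["mask"],q0)
        if cam=="top": res[n]=q1
        print(cam,n,np.round(q1,4),"err",round(e,3),"sc",round(float(d["score"]),2))
        h=cv2.convexHull(np.float32(proj(p,place(n,q1)))); cv2.polylines(ov,[np.int32(h*16)],True,(0,255,0),1,cv2.LINE_AA,4)
    c=ov[120:360,90:490] if cam=="top" else ov[140:420,200:560]
    cv2.imwrite(f"pics/{cam}1.png",cv2.resize(c,None,fx=2,fy=2,interpolation=cv2.INTER_CUBIC))
np.save("res.npy",res,allow_pickle=True)
t=res["tray"]; c,s=np.cos(t[2]),np.sin(t[2])
for n in("flask","pot","carton","stapler"): d=res[n][:2]-t[:2]; print(n,"in tray",np.round([c*d[0]+s*d[1],-s*d[0]+c*d[1],res[n][2]-t[2]],4))
E
```

```text
top tray [ 0.5248 -0.0227 -0.25  ] err 0.001 sc 0.73
top flask [0.4773 0.037  0.0459] err 0.039 sc 0.75
top pot [ 0.5829 -0.0397  0.0067] err 0.032 sc 0.93
top carton [ 0.4558 -0.0528 -0.2778] err 0.036 sc 0.88
top stapler [ 0.5262 -0.025   1.3651] err 0.145 sc 0.91
top mat [ 0.4596  0.344  -0.057 ] err 0.005 sc 0.61
top clipboard [ 0.4948 -0.3239 -0.0467] err 0.004 sc 0.97
top mug [0.7658 0.0592 0.0118] err 0.08 sc 0.64
top tape [ 0.749   0.1955 -0.0039] err 0.54 sc 0.71
scene tray [ 0.5281 -0.0235 -0.2516] err 0.072 sc 0.73
scene flask [0.4799 0.0368 0.0446] err 0.033 sc 0.75
scene pot [ 0.5847 -0.0406  0.0494] err 0.02 sc 0.8
scene carton [ 0.4623 -0.0584 -0.6646] err 0.131 sc 0.72
scene stapler [ 0.5245 -0.0239  1.2451] err 0.203 sc 0.6
scene mat [ 0.46    0.3432 -0.0592] err 0.002 sc 0.61
scene clipboard [ 0.4961 -0.3252 -0.0558] err 0.007 sc 0.93
scene mug [0.7677 0.0599 0.0792] err 0.047 sc 0.9
scene tape [0.7507 0.1946 0.0416] err 0.614 sc 0.63
flask in tray [-0.0608  0.0461  0.2959]
pot in tray [ 0.0605 -0.0022  0.2567]
carton in tray [-0.0594 -0.0463 -0.0278]
stapler in tray [ 0.002  -0.0019  1.6151]
```

View pics/top1.png

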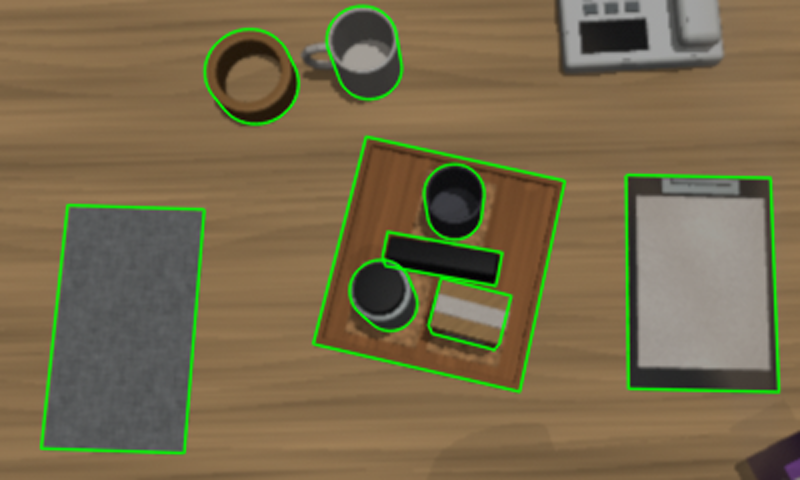

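The crop confirms the carton: plain brown with a pale paper strip at top px (323,278). All the fitted outlines lie on the objects. I now move over the tray for a refining wrist view and check IK for every pose.

Run:
```python
from h import *
res=np.load("res.npy",allow_pickle=True).item()
for yaw in(1.32,-1.82):
  for P in((.478,.037,.09),(.584,-.04,.3),(.458,-.055,.3),(.56,.37,.3),(.36,.31,.08),(.46,.38,.08),(.495,-.324,.02)):
    q=kinematics.inverse_kinematics(P,rot(yaw)); print(yaw,P,None if q is None else np.round(q,2))
for yaw in(-.05,3.09): print(yaw,kinematics.inverse_kinematics((.495,-.324,.02),rot(yaw)))
arm.movel([.139,-.609,.33],max_speed=.3)
t0=get_time_s(); arm.move_ptp([.50,-.02,.42],rot(1.32)); print("t",t0,get_time_s(),get_qpos())
p=imaging.capture("wrist"); ov=p["image"][:,:,::-1].copy()
for n in("tray","flask","pot","carton","stapler"):
    for d in nets.cut_out(p,n)[:2]:
        print(n,np.round(d["rect"]),round(float(d["score"]),2))
        m=d["mask"]; ed=m[:2].any()or m[-2:].any()or m[:,:2].any()or m[:,-2:].any()
        q1,e=fit(p,n,m,np.r_[res[n][:2],-.25+(1.57 if n=="stapler" else 0)]); print("  ",np.round(q1,4),round(e,3),"cut" if ed else "")
        h=cv2.convexHull(np.float32(proj(p,place(n,q1)))); cv2.polylines(ov,[np.int32(h*16)],True,(0,255,0),1,cv2.LINE_AA,4)
cv2.imwrite("pics/wrist1.png",ov)
```

```text
1.32 (0.478, 0.037, 0.09) [ 0.63  0.48 -0.94  2.05  0.51  0.86 -0.84]
1.32 (0.584, -0.04, 0.3) [ 0.57  0.35 -0.71  1.58  0.23  1.3  -0.43]
1.32 (0.458, -0.055, 0.3) [ 0.74  0.07 -0.71  1.86  0.05  1.23 -0.24]
1.32 (0.56, 0.37, 0.3) [ 0.03  0.67 -1.11  1.34  0.59  1.48 -1.28]
1.32 (0.36, 0.31, 0.08) [-0.02  0.48 -0.91  2.06  0.51  0.84 -1.48]
1.32 (0.46, 0.38, 0.08) [-0.09  0.7  -0.91  1.77  0.64  1.   -1.5 ]
1.32 (0.495, -0.324, 0.02) [ 0.8   0.62 -0.36  1.82  0.3   0.76  0.03]
-1.82 (0.478, 0.037, 0.09) [ 0.73  0.55 -1.08  2.04  0.62  0.92  2.2 ]
-1.82 (0.584, -0.04, 0.3) [ 0.8   0.46 -1.08  1.57  0.42  1.36  2.57]
-1.82 (0.458, -0.055, 0.3) None
-1.82 (0.56, 0.37, 0.3) [ 0.02  0.65 -1.09  1.34  0.57  1.48  1.87]
-1.82 (0.36, 0.31, 0.08) [ 0.1   0.57 -1.08  2.06  0.65  0.9   1.54]
-1.82 (0.46, 0.38, 0.08) [ 0.01  0.8  -1.09  1.76  0.79  1.09  1.54]
-1.82 (0.495, -0.324, 0.02) [ 0.36  0.6   0.22  1.83 -0.19  0.73 -2.71]
-0.05 [ 0.62601856  0.59476413 -0.12803593  1.8229683   0.10742562  0.73054114
 -1.18115854]
3.09 [ 0.97723691  0.67288846 -0.59817045  1.81045871  0.50331354  0.81489665
  1.64568338]
t 2.5667 5.0417 [ 0.7352435   0.1128502  -0.82619942  1.56448194  0.08287526  1.50100618
 -0.34602142]
tray [332. 180. 189. 172.] 0.64
   [ 0.5285 -0.0224 -0.2563] 0.002 
flask [280. 154.  55.  58.] 0.59
   [ 0.4819  0.038  -0.1886] 0.009 
pot [380. 192.  62.  57.] 0.75
   [ 0.5858 -0.039  -0.2426] 0.031 
carton [283. 230.  43.  74.] 0.84
   [ 0.4595 -0.0527 -0.311 ] 0.013 
carton [241. 444.  59.  56.] 0.73
   [ 0.4997  0.0066 -1.0404] 2.161 
stapler [330. 187.  31.  98.] 0.66
   [ 0.5297 -0.0226  1.3783] 0.041
```

View pics/wrist1.png

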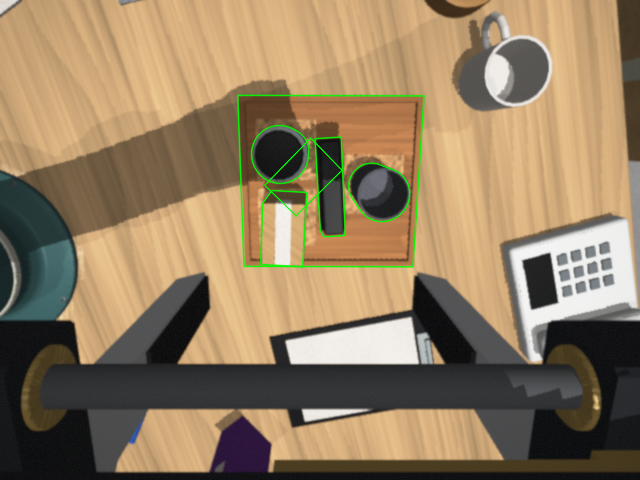

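The wrist view shows flask (280,154), pot (380,192), carton with white strip (283,230) and stapler (330,187), and all three views agree to about 3 mm. The second carton hit, at (241,444), is the purple box and is discarded. I use the mean poses and clear the tray, flask first.

```bash
cat >> h.py <<'E'
TY=-.2526; GY=TY+np.pi/2; MAT=(.4598,.3436,-.058); CB=(.4955,-.3245,-.051)
HOME={"flask":(.4797,.0373,.092),"carton":(.458,-.0528,.082),"pot":(.5845,-.0398,.066)}
c,s=np.cos(MAT[2]),np.sin(MAT[2])
SPOT={n:(MAT[0]+c*x-s*y,MAT[1]+s*x+c*y) for n,x,y in(("flask",-.098,.028),("carton",0,-.025),("pot",.096,.028))}
def pick(xy,z,yaw,lift,hover=.06,via=None):
    arm.move_ptp([*xy,z+hover],rot(yaw))
    arm.movel([*xy,z],rot(yaw),max_speed=.1); claw.close(); arm.pause(.2)
    g=get_finger_gap(); t=get_tcp_pos(); arm.movel([*xy,z+lift],rot(yaw),max_speed=.15)
    print("pick gap",round(g,4),"after lift",round(get_finger_gap(),4),"tcp",np.round(t,4),"t",round(get_time_s(),1)); return t
def put(xy,z,yaw,height,up=.1,f=4):
    arm.movel([*xy,height],rot(yaw),max_speed=.25)
    arm.movel([*xy,z+.01],rot(yaw),max_speed=.12)
    hit=arm.movel([*xy,z-.006],rot(yaw),max_speed=.02,f_stop=f)
    t=get_tcp_pos(); claw.release(); arm.movel([t[0],t[1],t[2]+up],rot(yaw),max_speed=.25)
    print("put hit",hit,"tcp",np.round(t,4),"t",round(get_time_s(),1)); return t
E
python3 - <<'E'
from h import *
import json
P={}
for n in("flask",):
    x,y,z=HOME[n]; a=pick((x,y),z,GY,.05); b=put(SPOT[n],z-.002,GY,z+.05); P[n]=[a.tolist(),b.tolist()]
json.dump(P,open("P.json","w"))
p=imaging.capture("top"); cv2.imwrite("pics/top2.png",cv2.resize(p["image"][120:360,90:490,::-1],None,fx=2,fy=2))
print(get_contact_force())
E
```

```text
pick gap 0.0621 after lift 0.0618 tcp [0.4799 0.0373 0.0921] t 8.4
put hit True tcp [0.3638 0.3772 0.0899] t 12.3
[-0.14700348 -0.32893224 -0.07549232]
```

View pics/top2.png

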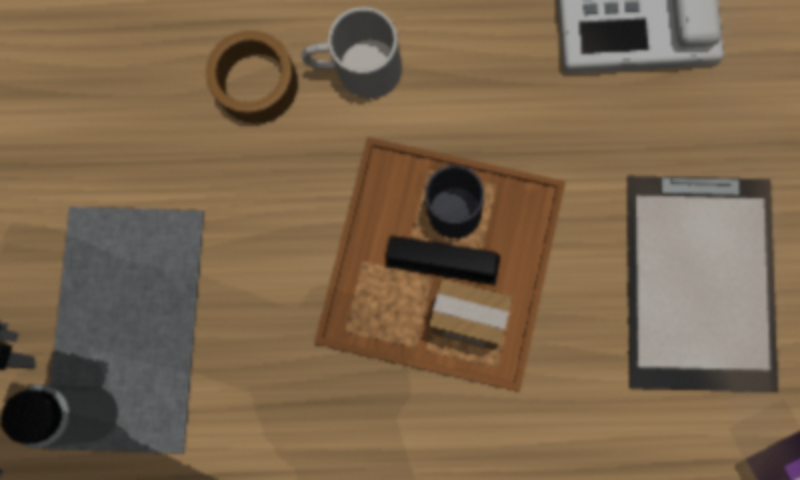

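The flask stands on the mat, with its lid at crop px (33,415) after parallax, and the stapler (442,260) and the rest are unmoved. Next are the carton and the pot, then I check by fitting.

Run:
```python
from h import *
import json
P=json.load(open("P.json"))
for n in("carton","pot"):
    x,y,z=HOME[n]; t=get_tcp_pos(); arm.movel([t[0],t[1],.24],max_speed=.3)
    arm.move_ptp([x,y,.2],rot(GY))
    a=pick((x,y),z,GY,.06); b=put(SPOT[n],z-.002,GY,z+.06); P[n]=[a.tolist(),b.tolist()]
json.dump(P,open("P.json","w"))
t=get_tcp_pos(); arm.movel([t[0],t[1],.26],max_speed=.3); arm.move_ptp([.5275,-.0235,.3],rot(1.335))
for cam in("top","scene"):
    p=imaging.capture(cam)
    if cam=="top": cv2.imwrite("pics/top3.png",cv2.resize(p["image"][120:360,90:490,::-1],None,fx=2,fy=2))
    for n,q in[(k,(*SPOT[k],TY)) for k in SPOT]+[("stapler",(.5275,-.0235,1.32)),("mug",(.767,.0595,0)),("tape",(.75,.195,0))]:
        ref=proj(p,place(n,q)).mean(0)
        ds=[d for d in nets.cut_out(p,n) if np.hypot(*(np.array(d["rect"][:2])-ref))<30]
        if ds: q1,e=fit(p,n,ds[0]["mask"],q,dz=-.002 if n in SPOT else 0); print(cam,n,np.round(q,3),np.round(q1,4),round(e,3))
        else: print(cam,n,"none")
print(get_time_s())
```

```text
pick gap 0.0497 after lift 0.0501 tcp [ 0.458  -0.0528  0.082 ] t 16.9
put hit True tcp [0.4583 0.3188 0.0796] t 21.1
pick gap 0.0624 after lift 0.062 tcp [ 0.5846 -0.0399  0.0662] t 25.3
put hit True tcp [0.5576 0.3658 0.0639] t 29.4
top flask [ 0.364  0.377 -0.253] [ 0.3617  0.3771 -0.1674] 0.018
top carton [ 0.458  0.319 -0.253] [ 0.4564  0.3186 -0.2851] 0.03
top pot none
top stapler none
top mug none
top tape [0.75  0.195 0.   ] [0.7491 0.2    0.0752] 0.938
scene flask [ 0.364  0.377 -0.253] [ 0.3639  0.377  -0.2159] 0.03
scene carton [ 0.458  0.319 -0.253] [ 0.457   0.3176 -0.2171] 0.035
scene pot [ 0.557  0.366 -0.253] [ 0.5578  0.3656 -0.2363] 0.01
scene stapler [ 0.528 -0.024  1.32 ] [ 0.5281 -0.0253  1.3246] 0.095
scene mug [0.767 0.06  0.   ] [0.7675 0.0589 0.046 ] 0.051
scene tape [0.75  0.195 0.   ] [0.7507 0.1948 0.1163] 0.568
32.075
```

View pics/top3.png

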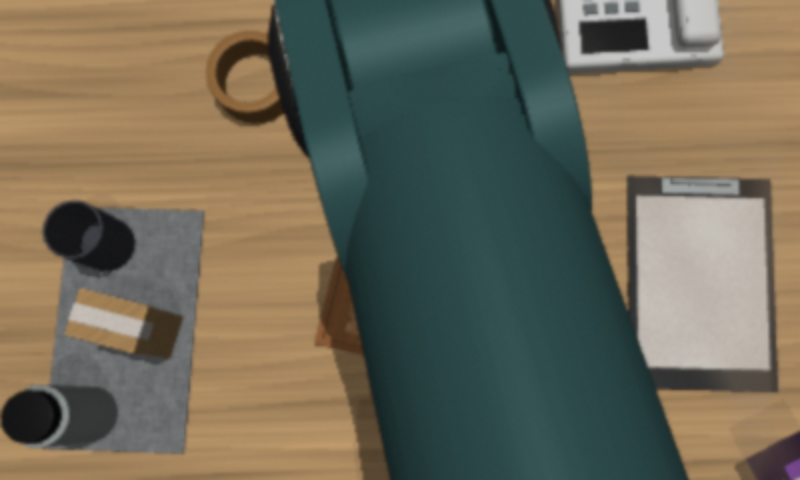

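All three stand on the mat: pot (90,235), carton (122,322), flask (35,415), each within 2 mm of the place I aimed for. The mug, tape and stapler haven't moved. Next, the stapler goes to the clipboard.

Run:
```python
from h import *
S=(.5278,-.0242); CY=CB[2]
arm.move_ptp([*S,.12],rot(1.325))
pick(S,.021,1.325,.08,hover=.06)
arm.movel([CB[0],CB[1],.11],rot(CY),max_speed=.13)
arm.movel([CB[0],CB[1],.035],max_speed=.1)
hit=arm.movel([CB[0],CB[1],.015],max_speed=.02,f_stop=4); t=get_tcp_pos()
claw.release(); arm.movel([t[0],t[1],.2],max_speed=.25); print(hit,t)
t=get_tcp_pos(); arm.move_ptp([SPOT["pot"][0],SPOT["pot"][1],.2],rot(GY))
for cam in("top","scene"):
    p=imaging.capture(cam); q=(*CB[:2],CY)
    if cam=="top": cv2.imwrite("pics/top4.png",cv2.resize(p["image"][120:360,90:490,::-1],None,fx=2,fy=2))
    for n,q in(("stapler",q),("clipboard",q),("tray",(.527,-.0228,TY))):
        ref=proj(p,place(n,q)).mean(0)
        for d in nets.cut_out(p,n)[:1]:
            if np.hypot(*(np.array(d["rect"][:2])-ref))<30: q1,e=fit(p,n,d["mask"],q); print(cam,n,np.round(q1,4),round(e,3))
print(get_time_s())
```

```text
pick gap 0.0281 after lift 0.028 tcp [ 0.5278 -0.0242  0.021 ] t 35.8
True [ 0.49550737 -0.32450926  0.02081042]
top stapler [ 0.4927 -0.3236 -0.0228] 0.062
top clipboard [ 0.4952 -0.3257 -0.035 ] 0.097
scene stapler [ 0.4952 -0.3262  0.0224] 0.046
scene clipboard [ 0.4963 -0.3236 -0.0466] 0.004
scene tray [ 0.5267 -0.0244 -0.2529] 0.001
44.675
```

View pics/top4.png

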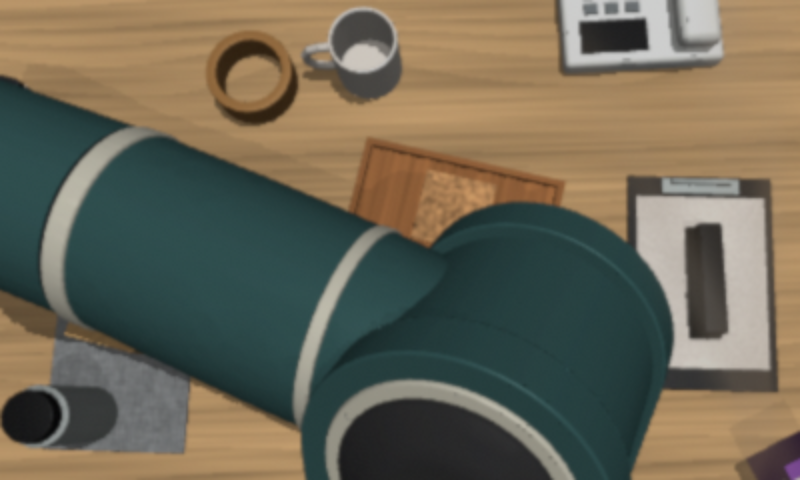

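The stapler lies upright in the middle of the paper at crop px (706,280), lengthwise along the board. The fits put it within about 3 mm of the centre and a few degrees of the board's axis. Now I return the three to their recorded poses.

Run:
```python
from h import *
import json
P=json.load(open("P.json"))
for n in("pot","carton","flask"):
    a,b=P[n]; 
    t=get_tcp_pos()
    if t[2]<.23: arm.movel([t[0],t[1],.24],max_speed=.3)
    arm.move_ptp([b[0],b[1],.22],rot(GY))
    pick(b[:2],b[2],GY,.06); put(a[:2],a[2],GY,a[2]+.06)
t=get_tcp_pos(); arm.movel([t[0],t[1],.3],max_speed=.3); arm.move_ptp([.3,.35,.35],rot(GY))
for cam in("top","scene"):
    p=imaging.capture(cam)
    cv2.imwrite(f"pics/{cam}5.png",cv2.resize(p["image"][120:360,90:490,::-1],None,fx=2,fy=2) if cam=="top" else p["image"][:,:,::-1])
    for n,q in[(k,(*HOME[k][:2],TY)) for k in HOME]+[("stapler",CB),("tray",(.527,-.023,TY)),("mug",(.767,.0595,0)),("tape",(.75,.195,0))]:
        ref=proj(p,place(n,q)).mean(0)
        ds=[d for d in nets.cut_out(p,n) if np.hypot(*(np.array(d["rect"][:2])-ref))<30]
        if ds: q1,e=fit(p,n,ds[0]["mask"],q); print(cam,n,np.round(q,3),np.round(q1,4),round(e,3))
        else: print(cam,n,"none")
print(get_time_s())
```

```text
pick gap 0.0621 after lift 0.0624 tcp [0.5577 0.3659 0.0641] t 47.8
put hit True tcp [ 0.5847 -0.0399  0.0658] t 51.9
pick gap 0.0501 after lift 0.0499 tcp [0.4583 0.3188 0.0797] t 56.4
put hit True tcp [ 0.4581 -0.0529  0.0812] t 60.5
pick gap 0.0618 after lift 0.0614 tcp [0.3638 0.3772 0.0901] t 65.0
put hit True tcp [0.48   0.0372 0.0917] t 68.9
top flask [ 0.48   0.037 -0.253] [ 0.4775  0.0377 -0.1641] 0.016
top carton [ 0.458 -0.053 -0.253] [ 0.4558 -0.0542 -0.2789] 0.01
top pot [ 0.584 -0.04  -0.253] [ 0.582  -0.0385 -0.2262] 0.049
top stapler [ 0.496 -0.324 -0.051] [ 0.4921 -0.3237 -0.0384] 0.096
top tray [ 0.527 -0.023 -0.253] [ 0.5259 -0.0232 -0.2498] 0.002
top mug [0.767 0.06  0.   ] [ 0.766   0.0602 -0.0121] 0.077
top tape [0.75  0.195 0.   ] [0.7492 0.1961 0.0669] 0.461
scene flask [ 0.48   0.037 -0.253] [ 0.4802  0.0366 -0.2308] 0.026
scene carton [ 0.458 -0.053 -0.253] [ 0.4614 -0.0595 -0.6108] 0.12
scene pot [ 0.584 -0.04  -0.253] [ 0.5842 -0.041  -0.2756] 0.024
scene stapler [ 0.496 -0.324 -0.051] [ 0.4932 -0.326   0.0364] 0.075
scene tray [ 0.527 -0.023 -0.253] [ 0.5287 -0.0238 -0.247 ] 0.071
scene mug [0.767 0.06  0.   ] [0.7676 0.0583 0.0638] 0.046
scene tape [0.75  0.195 0.   ] [0.7506 0.1951 0.1098] 0.531
71.5917
```

View pics/top5.png

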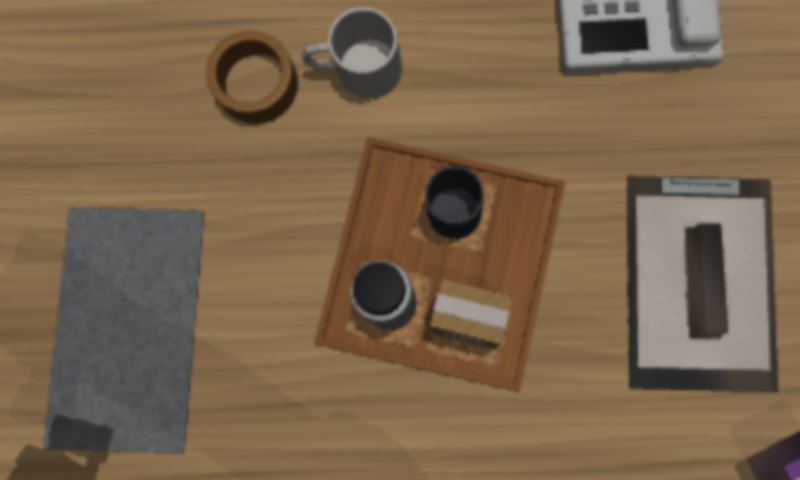

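View pics/scene5.png

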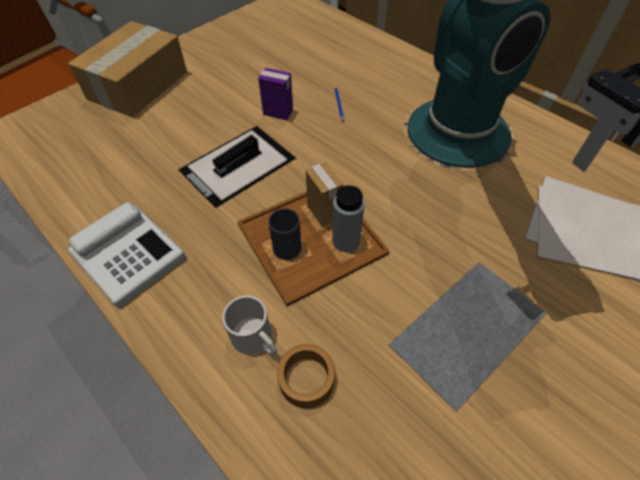

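Both pictures show the flask (crop 382,293), pot (455,203) and carton (470,315) upright where they started, within about 1.5 mm by same-camera fits. The stapler is centred on the paper at (706,280), the mat is empty, and the mug and tape are undisturbed. I'm handing in.

```bash
python3 -c "
from workcell import *
print(order.sign_off(), get_time_s())"
```

```text
the job is handed in; nothing more can be done
the job is handed in; nothing more can be done
```

The job is handed in at about 72 s: the stapler lies upright in the middle of the paper along the board, the flask, pot and carton are back upright within about 2 mm of where they started with the carton square to the tray, and the mug and tape were not touched.

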